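# Fit and lock the platen on the sample-tile press

### The job

Pick up the red press platen by its wooden handle, thread its brass bush over the steel guide rod of the green press stand and lower it gently, without dropping it; the rod leans a little, so let the platen follow it and never let it bind. Press the sprung wooden bed down, swing the platen counter-clockwise (seen from above) until its steel lug is under the dark keeper, and let go so that the bed holds it locked there. Leave the cup, cork, clay lump and tin alone.

Things in the scene. Friction and masses are not known exactly. Their poses are not given: they have to be found in the camera images.
- stand: Green press stand, fixed; base 170 x 150 x 20 mm. Origin on the table under the rod's top end, x towards the keeper, z up. Round its steel guide rod lies a wooden bed, 84 mm across, on a spring. Never load the stand (rod, bed and keeper in all) with more than 30 N.
- rod: The 16 mm guide rod. Origin: centre of its top end, 140 mm above the table, coned over 5 mm (7 to 16 mm diameter); axes are the stand's. It LEANS rigidly by 3 to 4 degrees, each time another way, not reported: its top is on the stand's axis, below it runs off sideways (5 to 6 mm at bed height). Follow by feel: give way to the side to which it pushes the platen; over 10 N on it is binding.
- keeper_mid (a point): On the underside of the keeper's tongue, 53 mm above the table, 59 mm from the stand's axis along +x: where the lug's top must end. Dark steel tongue: x 51 to 81, y -12 to 12 mm, top 63 mm; a turned-up lead-in reaches y = -23 mm, height 70 mm. It is open towards -y; a post (face at y = 12 mm) stops the lug at +y.
- bed (a joint): Downward travel (m) of the sprung bed: 0 at rest (top 50 mm above the table), 0.014 fully down. The spring takes about 3.6 N to start and 0.8 N more per mm. Press it 0.010 to 0.013 down to swing the lug under; with the platen locked it stays about 0.007 down.
- platen_bore (a point): Centre of the bore's lower mouth, on the underside of the loose press platen (0.25 to 0.5 kg); z up, x towards the steel lug, wooden handle at -x. Red disc 90 mm across, 10 mm thick; brass hub 38 mm across, to 28 mm above the underside; bore 18.4 mm right through. It starts lying flat on the table.
- platen_grip (a point): Where to hold the platen's upright wooden handle: 58 mm from the bore axis at -x, 56 mm above the underside. The handle is 30 mm (x) by 20 mm (y), from 10 to 78 mm above the underside; grip it firmly across its 20 mm. Axes as the platen's.
- lug (a point): Middle of the top of the steel lug, 59 mm from the bore axis at +x, 10 mm above the underside; 14 mm wide, 10 mm thick, reaching 68 mm from the axis. It passes down beside the keeper with the platen turned 40 to 55 degrees clockwise from the locked direction (platen x along stand x); swung counter-clockwise, it meets the post within 10 degrees of that.
- cup: Small grey-brown clay cup, 65 mm across, 47 mm high; a bystander. Origin under its centre.
- cork: Cork sanding block, 58 x 55 x 22 mm; a bystander. Origin under its centre.
- clay: Lump of clay, 60 mm across, 38 mm high; a bystander. Origin under its centre.
- tin: Grey metal tin, 55 mm across, 58 mm high; a bystander. Origin under its centre.
Mind the look-alikes: they are no part of the job. What is shaped like the part that bears platen_bore but turquoise is not meant.

How it is judged (in metres and radians):
On the way, in this order (a step that is already met when the one before it is completed fails the run):
1. the platen is on the rod, above the bed, on its way down (z of platen_bore in the frame of stand between 0.055 and 0.13 m and horizontal distance between platen_bore and rod below 0.01 m), for 0.2 s.
2. the bed is pressed down at least 8.5 mm (value of joint bed above 0.0085 m), for 0.1 s.
At the end, for the whole second after the job is handed in: The platen is on the rod (bore within 10 mm of the stand's axis, upright within 7 degrees), its lug is under the keeper's tongue (within 14 mm of the marked point), the bed is held at least 4 mm down, and the platen is at rest and released (horizontal distance between lug and keeper_mid below 0.014 m and z of lug in the frame of stand below 0.0555 m and horizontal distance between platen_bore and rod below 0.01 m and value of joint bed above 0.004 m and angle between platen_bore's own z axis and vertical below 0.12 rad and linear speed of platen below 0.01 m/s); the robot touches nothing.
It fails at once if the platen binds: it presses on the guide rod with more than 10 N (contact force between platen and rod above 10 N).
It fails at once if the platen presses on the stand (rod, bed, keeper and base together) with more than 30 N (contact force between platen and stand above 30 N).
It fails at once if the platen is let fall or driven fast down the rod (over 0.3 m/s) (linear speed of platen above 0.3 m/s and horizontal distance between platen_bore and rod below 0.01 m and z of platen_bore in the frame of stand below 0.13 m).
It fails at once if a bystander is moved more than 20 mm (distance of any of cup, cork, clay, tin from where it was at the start of the episode above 0.02 m).
It also fails if it takes over 72 s, if anything falls off the work surface, if the arm or the gripper's body presses on something with over 40 N, if the wrist force passes 120 N, or if a joint passes its speed limit or range.

### The arm

A 6-joint arm with a two-finger parallel gripper is mounted at the origin on a cart in front of the work surface, level with it; the furniture and walls round the work are solid. World frame = base frame: x ahead of the robot, y to its left, z up, the work surface at z = 0. Lengths are in mm, angles in rad, forces in N, time in s.
With the tool pointing down it reaches from about 275 to 1000 mm from the base axis. Payload 8.4 kg.
Tool frame: the origin (TCP) lies midway between the tips of the shut fingers; the grasp point (between the pads) lies 19 mm behind it; z points along the fingers, y is the line along which they close (so a half turn about z gives the same grasp; the last joint's range is limited). The gripper opens to 85 mm and grips with 20 to 120 N. Pads are 22 mm wide; open, the fingers measure 114 mm over their backs; the gripper's body (76 mm by 85 mm) begins 54 mm behind the grasp point. The pads swing forward as they close: fully open they stand 13 mm farther back than shut.
Start: joints at [1.2, 0.353, 1.633, -0, 1.155, -0.002], TCP at [225.309, 582.978, 231.281] pointing down, gripper open.
Joint ranges: [-2.63, 2.63], [-0.92, 2.1], [0.06, 2.66], [-1.3, 4.44], [0, 2.69], [-3.02, 3.02]. Speed limits (rad/s): [2.22, 2.22, 2.79, 3.14, 3.14, 3.14].

### API

Orientations are given as [roll, pitch, yaw] about the fixed x, y, z axes, in that order (R = Rz(yaw) Ry(pitch) Rx(roll)).
In Python, from rig import monitor, imaging, r gives the robot as it stands.
- The arm moves only by the tool drive_tool, never from a script. Its argument "plan" is a list of rows, each an object of numbers: "x", "y", "z": the shift along the tool's x, y, z in units of 50 mm (1.0 is 50 mm); "ax", "ay", "az": the turn, a rotation vector about the tool's x, y, z in units of 6 degrees (1.0 is 6 degrees); "hand": the finger opening in mm, from 0 to 85.4. In form: [{"x": .., "y": .., "z": .., "ax": .., "ay": .., "az": .., "hand": ..}, ...]. A call has 1 to 8 rows; each row is the pose to reach, as a shift and turn from the pose commanded when the call began, along the tool's axes at that moment; what a row does not reach only later rows make up. A row lasts 1/10 s, in which the tool goes at most 50 mm and 8.59 degrees, less where a joint would pass 70% of its speed; a pose out of reach is approached as far as the arm can. A call with a gripper value outside its range is refused whole. The fingers move at their own pace and stop on an object; "grip_force" is the grip in N (left out, the last holds). Time passes only in rows, so rows that repeat a pose let the fingers close. It gives the time, the measured TCP pose, the force, the opening and the grip force at its end, in the units of the state.
- monitor.sense(): the state, without advancing time (a new reading comes with each control period).
- imaging.grab_frame(name): name is "side" or "top"; returns the picture (420x560x3 uint8, red, green, blue); there is no depth.
- imaging.camera_info(name): a dict with "mtx" (3x3 intrinsics, pixels), "R" (3x3) and "t" (3): a world point X has camera coordinates R X + t. Camera axes: x right, y down, z forward; pixel columns grow to the right and rows downward; lengths in mm; the calibration is good to about 2 mm. A picture is of the moment at which its call begins. camera_info takes no time and is no camera call.
- r.sign_off(): hands the job in; it is judged then, once.
The state is a dict: "clock": time; "qpos": joint angles; "qvel": joint speeds; "joint_efforts": joint torques, N m; "eef_pos": TCP position; "tcp_rot": TCP orientation; "contact_force": force on the tool from outside, world axes, zero at the start; "wrist_torque": the same for the moment, N m; "opening": opening from 0.0 (shut) to 1.0 (fully open); "grasp_force": force on a finger pad.
Only numpy, scipy, OpenCV 4.12 (cv2) and the standard library are available. Lean on these libraries where they do the work, as an engineer would, in place of code of your own. Each camera call takes 0.05 s, during which the arm holds its last target. There are 200 camera calls.

## Working session

There is one attempt and no reset: what is moved stays moved. The work goes in short steps, Python scripts to look and compute and a tool call to move; the robot and the scene stay as the last step left them, time stands still between calls to the robot, and variables do not carry over. Pictures are saved under pics/ and viewed, at most 12 in all, crops included, and the job is handed in when it is done.

Besides the shell and the picture viewer there is one more tool, called after "Emit:" by a JSON object that holds its "api" and its "payload". drive_tool: Moves the arm, as the interface text tells. Its arguments: {"type":"object","properties":{"plan":{"type":"array","items":{"type":"object","properties":{"x":{"type":"number"},"y":{"type":"number"},"z":{"type":"number"},"ax":{"type":"number"},"ay":{"type":"number"},"az":{"type":"number"},"hand":{"type":"number"}}}},"grip_force":{"type":"number"}},"required":["plan"]}

```bash
mkdir -p pics; ls
python3 - <<'E'
from rig import monitor, imaging, r
import cv2
for n in("side","top"):
    im=imaging.grab_frame(n); cv2.imwrite(f"pics/{n}0.png",im[:,:,::-1])
    c=imaging.camera_info(n); print(n,c)
print(monitor.sense())
E
```

```text
pics
side {'mtx': array([[518.590868  ,   0.        , 285.22814057],
       [  0.        , 518.590868  , 208.17471045],
       [  0.        ,   0.        ,   1.        ]]), 'R': array([[ 0.95679332, -0.2899943 ,  0.02120947],
       [-0.1254462 , -0.47749407, -0.86963364],
       [ 0.2623162 ,  0.82939901, -0.49324182]]), 't': array([-540.5227397 ,  196.61541867, 1207.42910179])}
top {'mtx': array([[431.81286805,   0.        , 274.75144326],
       [  0.        , 431.81286805, 209.73436746],
       [  0.        ,   0.        ,   1.        ]]), 'R': array([[-0.01523903, -0.99987034, -0.0052033 ],
       [-0.97813853,  0.0159868 , -0.20733896],
       [ 0.20739526,  0.00192991, -0.97825532]]), 't': array([ 31.80666596, 603.4188045 , 914.20235446])}
{'clock': 0.1, 'qpos': array([ 1.19958768e+00,  3.53602152e-01,  1.63406355e+00,  1.41197613e-05,
        1.15521718e+00, -2.38535897e-03]), 'qvel': array([ 0.00064953, -0.00102254, -0.00235845,  0.00136086, -0.00046069,
        0.00037826]), 'joint_efforts': array([ 4.89529994e-04, -6.06356907e+01, -3.42820323e+01,  5.94139487e-05,
        4.03144746e-03,  2.64214412e-05]), 'eef_pos': array([225.15260832, 582.56773968, 230.62061216]), 'tcp_rot': array([-3.14030245e+00, -1.59881901e-05,  2.77276364e+00]), 'contact_force': array([0.31254789, 0.61843469, 0.11946857]), 'wrist_torque': array([ 0.0276883 , -0.0122611 , -0.01779549]), 'grasp_force': 0.0, 'opening': 1.0006748728565444}
```

View pics/top0.png

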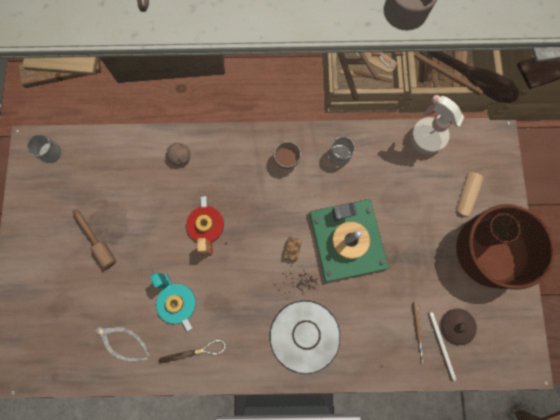

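View pics/side0.png

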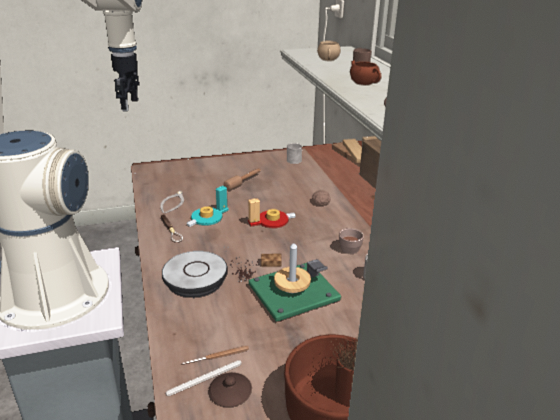

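Two candidates shaped like the platen: red disc at top (205,224) and turquoise disc at top (175,303). The red one fits (red, wooden handle at (203,245), lug at (204,201)); the turquoise is the decoy. I'll confirm this in one enlarged crop.

Run:
```python
import cv2,numpy as np
t=cv2.imread("pics/top0.png"); s=cv2.imread("pics/side0.png")
f=lambda im,x,y,w,h,k:cv2.resize(im[y:y+h,x:x+w],None,fx=k,fy=k,interpolation=cv2.INTER_CUBIC)
a=f(t,165,185,80,80,5); b=f(t,305,190,80,100,4)[:400,:320]
b=cv2.copyMakeBorder(b,0,400-b.shape[0],0,400-b.shape[1],cv2.BORDER_CONSTANT)
c=f(s,240,190,100,50,4)[:200]; d=f(s,245,235,100,50,4)
cv2.imwrite("pics/crop0.png",np.vstack([np.hstack([a,b]),np.hstack([c,d])]))
```

```text
(no output)
```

View pics/crop0.png

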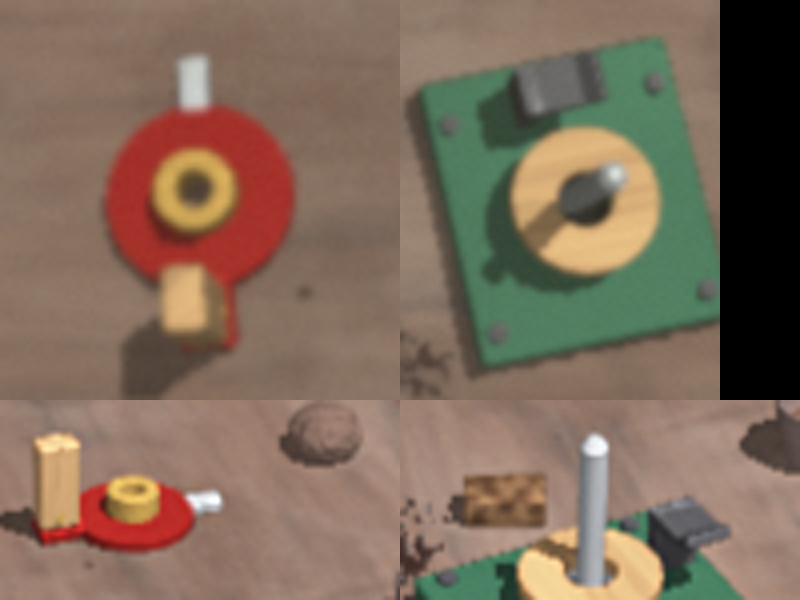

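The red platen is confirmed: lug end at top pixel (203.8,196.6), hub (204,223), handle top (202.2,244.8). The rod tip is at top (358.5,233.8) and side (293.5,244). The keeper sits on the far (+x) side of the stand.

```bash
cat > h.py <<'E'
import numpy as np,cv2
from rig import monitor, imaging, r
def ray(n,u,v):
    c=imaging.camera_info(n); R=c["R"];d=R.T@np.linalg.inv(c["mtx"])@[u,v,1]; return -R.T@c["t"],d
def atz(n,u,v,z):
    o,d=ray(n,u,v); return (o+d*(z-o[2])/d[2]).round(1)
def tri(a,b):
    o,d=ray("top",*a);p,e=ray("side",*b); s=np.linalg.lstsq(np.c_[d,-e],p-o,rcond=None)[0]
    x,y=o+s[0]*d,p+s[1]*e; return ((x+y)/2).round(1),np.linalg.norm(x-y).round(1)
def proj(n,X):
    c=imaging.camera_info(n);q=c["mtx"]@(c["R"]@np.asarray(X,float)+c["t"]);return (q[:2]/q[2]).round(1)
E
python3 - <<'E'
from h import *
print("hub",atz("top",204,223,28),atz("side",273.5,211.8,28),tri((204,223),(273.5,211.8)))
print("handle",atz("top",202.2,244.8,78),atz("side",254.25,199.5,78))
print("disc",atz("top",205,224.4,10)); print("lugend",atz("top",203.8,196.6,10))
print("rod",atz("top",358.5,233.75,140),atz("side",293.5,244,140),tri((358.5,233.75),(293.5,244)))
print("bed",atz("top",351.5,240.3,50),"rodside z50",atz("side",293.2,280.5,50))
b=lambda x,y:atz("top",305+(x-400)/4,190+y/4,20)
C=[b(420,88),b(664,38),b(484,368),b(449,125),b(654,82),b(498,333),b(706,290)]
print(C)
for i,j in((0,2),(3,5),(4,6)):
    d=C[i]-C[j];print(np.arctan2(d[1],d[0]))
for i,j in((1,0),(4,3),(6,5)):
    d=C[j]-C[i];print(np.arctan2(d[1],d[0])-np.pi/2)
print("keeper",atz("top",305+(562-400)/4,190+82/4,63))
# masks
t=cv2.imread("pics/top0.png");hs=cv2.cvtColor(t,cv2.COLOR_BGR2HSV)
m=(((hs[...,0]<6)|(hs[...,0]>174))&(hs[...,1]>180)&(hs[...,2]>100)).astype(np.uint8);m[:,:180]=0;m[:,230:]=0
print(cv2.minEnclosingCircle(np.argwhere(m[:238])[:,::-1].astype(np.float32)))
E
```

```text
hub [582.4 188.   28. ] [585.  185.1  28. ] (array([584.2, 188. ,  26.2]), np.float64(3.0))
handle [524.7 182.6  78. ] [527.4 182.2  78. ]
disc [582.3 188.6  10. ]
lugend [650.3 192.7  10. ]
rod [ 534.3 -149.3  140. ] [ 535.4 -150.8  140. ] (array([ 535.1, -149.6,  139.1]), np.float64(1.3))
bed [ 533.3 -150.    50. ] rodside z50 [ 532.7 -165.4   50. ]
[array([606.2, -60.8,  20. ]), array([ 634.1, -206.6,   20. ]), array([442.4, -92.1,  20. ]), array([583.7, -77.2,  20. ]), array([ 607.6, -199.1,   20. ]), array([ 462.1, -100.9,   20. ]), array([ 484.8, -221.6,   20. ])]
0.188810565545193
0.19248820649368975
0.18121472548847634
0.18907232756118053
0.19360650314885697
0.18589814250757675
keeper [ 599.5 -137.7   63. ]
((204.45571899414062, 224.14944458007812), 17.8248233795166)
```

Emit:
{"api": "drive_tool", "payload": {"plan": [{"x":-8.5,"y":-5.3,"z":2,"az":-4.35,"hand":60},{"x":-8.5,"y":-5.3,"z":2,"az":-4.35,"hand":60},{"x":-8.5,"y":-5.3,"z":2,"az":-4.35,"hand":60},{"x":-8.5,"y":-5.3,"z":2,"az":-4.35,"hand":60},{"x":-8.5,"y":-5.3,"z":2,"az":-4.35,"hand":60},{"x":-8.5,"y":-5.3,"z":2,"az":-4.35,"hand":60},{"x":-8.5,"y":-5.3,"z":2,"az":-4.35,"hand":60},{"x":-8.5,"y":-5.3,"z":2,"az":-4.35,"hand":60}]}}

```text
invalid input
```

```bash
cat >> h.py <<'E'
from scipy.spatial.transform import Rotation as Ro
def st():
    s=monitor.sense(); f=lambda k:np.round(s[k],3).tolist()
    print({k:f(k) for k in("clock","eef_pos","tcp_rot","contact_force","wrist_torque","opening","grasp_force")}); return s
def go(x,y,z,yaw):
    """units to reach world TCP pose, tool straight down"""
    s=monitor.sense(); R=Ro.from_euler("xyz",s["tcp_rot"])
    d=R.inv().apply(np.array([x,y,z])-s["eef_pos"])/50
    a=(R.inv()*Ro.from_euler("xyz",[np.pi,0,yaw])).as_rotvec(degrees=True)/6
    print("xyz",d.round(2),"a",a.round(2))
E
python3 -c "
from h import *
st();go(525.5,182.5,130,.085+np.pi)"
```

```text
{'clock': 0.1, 'eef_pos': [225.153, 582.568, 230.621], 'tcp_rot': [-3.14, -0.0, 2.773], 'contact_force': [0.313, 0.618, 0.119], 'wrist_torque': [0.028, -0.012, -0.018], 'opening': 1.001, 'grasp_force': 0.0}
xyz [-8.49 -5.3   2.02] a [-0.01 -0.   -4.33]
```

Emit:
{"api": "drive_tool", "payload": {"plan": [{"x":-4,"y":-2.5,"z":0.5,"ax":0,"ay":0,"az":-2,"hand":60},{"x":-4,"y":-2.5,"z":0.5,"ax":0,"ay":0,"az":-2,"hand":60},{"x":-4,"y":-2.5,"z":0.5,"ax":0,"ay":0,"az":-2,"hand":60},{"x":-4,"y":-2.5,"z":0.5,"ax":0,"ay":0,"az":-2,"hand":60},{"x":-4,"y":-2.5,"z":0.5,"ax":0,"ay":0,"az":-2,"hand":60}], "grip_force": 60}}

```text
clock: 0.6
eef_pos: [367.7, 391.7, 205.7]
tcp_rot: [-3.14, -0.0, 2.982]
contact_force: [0.4, 0.4, -0.5]
opening: 0.702
grasp_force: 0.0
```

```bash
python3 -c "
from h import *
go(525.5,182.5,130,.085+np.pi)"
```

```text
xyz [-3.78 -3.63  1.52] a [-0.01 -0.   -2.34]
```

Emit:
{"api": "drive_tool", "payload": {"plan": [{"x":-3.78,"y":-3.63,"z":1.5,"ax":0,"ay":0,"az":-2.34,"hand":60},{"x":-3.78,"y":-3.63,"z":1.5,"ax":0,"ay":0,"az":-2.34,"hand":60},{"x":-3.78,"y":-3.63,"z":1.5,"ax":0,"ay":0,"az":-2.34,"hand":60},{"x":-3.78,"y":-3.63,"z":1.5,"ax":0,"ay":0,"az":-2.34,"hand":60},{"x":-3.78,"y":-3.63,"z":1.5,"ax":0,"ay":0,"az":-2.34,"hand":60},{"x":-3.78,"y":-3.63,"z":1.5,"ax":0,"ay":0,"az":-2.34,"hand":60},{"x":-3.78,"y":-3.63,"z":1.5,"ax":0,"ay":0,"az":-2.34,"hand":60},{"x":-3.78,"y":-3.63,"z":1.5,"ax":0,"ay":0,"az":-2.34,"hand":60}]}}

```text
clock: 1.4
eef_pos: [524.4, 184.6, 130.9]
tcp_rot: [-3.142, -0.001, -3.058]
contact_force: [-0.4, -0.1, 0.1]
opening: 0.704
grasp_force: 0.0
```

Run:
```python
from h import *
st();go(525.5,182.5,37,.085+np.pi)
im=imaging.grab_frame("side")[:,:,::-1]
cv2.imwrite("pics/s1.png",cv2.resize(im[120:240,200:340],None,fx=5,fy=5,interpolation=cv2.INTER_CUBIC))
```

```text
{'clock': 1.4, 'eef_pos': [524.37, 184.642, 130.857], 'tcp_rot': [-3.142, -0.001, -3.058], 'contact_force': [-0.38, -0.146, 0.134], 'wrist_torque': [0.02, 0.029, 0.039], 'opening': 0.704, 'grasp_force': 0.0}
xyz [-0.02 -0.04  1.88] a [-0.   -0.01 -0.01]
```

View pics/s1.png

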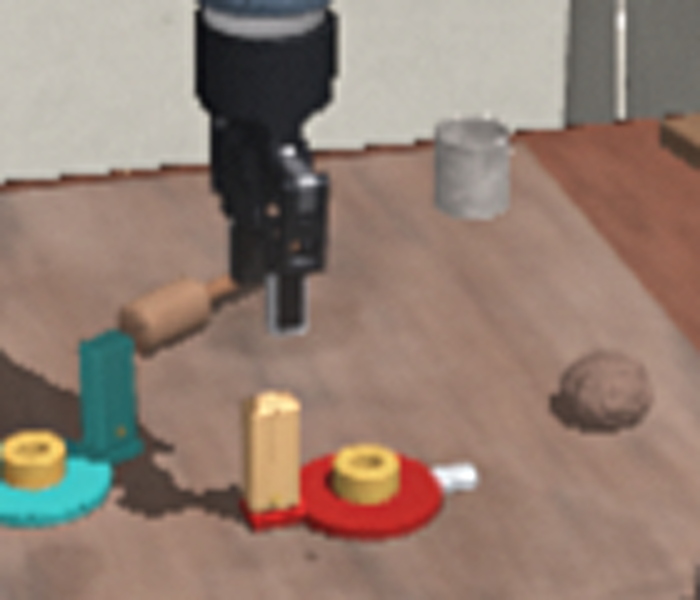

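The gripper's near finger is over the handle (crop (287,300), handle (272,440)), and it's aligned well enough to descend.

Emit:
{"api": "drive_tool", "payload": {"plan": [{"x":-0.02,"y":0,"z":1,"ax":0,"ay":0,"az":0,"hand":60},{"x":-0.02,"y":0,"z":1.86,"ax":0,"ay":0,"az":0,"hand":60},{"x":-0.02,"y":0,"z":1.86,"ax":0,"ay":0,"az":0,"hand":60},{"x":-0.02,"y":0,"z":1.86,"ax":0,"ay":0,"az":0,"hand":60}]}}

```text
clock: 1.85
eef_pos: [524.9, 186.0, 38.7]
tcp_rot: [-3.141, -0.001, -3.055]
contact_force: [1.0, -0.1, 0.3]
opening: 0.699
grasp_force: 0.0
```

Emit:
{"api": "drive_tool", "payload": {"plan": [{"x":0,"y":0,"z":0,"ax":0,"ay":0,"az":0,"hand":26},{"x":0,"y":0,"z":0,"ax":0,"ay":0,"az":0,"hand":26},{"x":0,"y":0,"z":0,"ax":0,"ay":0,"az":0,"hand":18},{"x":0,"y":0,"z":0,"ax":0,"ay":0,"az":0,"hand":10},{"x":0,"y":0,"z":0,"ax":0,"ay":0,"az":0,"hand":10},{"x":0,"y":0,"z":0,"ax":0,"ay":0,"az":0,"hand":10},{"x":0,"y":0,"z":0,"ax":0,"ay":0,"az":0,"hand":10},{"x":0,"y":0,"z":0,"ax":0,"ay":0,"az":0,"hand":10}], "grip_force": 90}}

```text
clock: 2.65
eef_pos: [526.8, 185.6, 40.4]
tcp_rot: [3.141, 0.003, -3.056]
contact_force: [-2.2, 0.2, 11.7]
opening: 0.223
grasp_force: 87.2
```

Run:
```python
from h import *
st()
im=imaging.grab_frame("top")[:,:,::-1]; cv2.imwrite("pics/t2.png",im)
```

```text
{'clock': 2.65, 'eef_pos': [526.833, 185.587, 40.44], 'tcp_rot': [3.141, 0.003, -3.056], 'contact_force': [-2.229, 0.191, 11.675], 'wrist_torque': [-0.215, 0.249, -0.041], 'opening': 0.223, 'grasp_force': 87.24}
```

Emit:
{"api": "drive_tool", "payload": {"plan": [{"x":0,"y":0,"z":-0.3,"ax":0,"ay":0,"az":0,"hand":8},{"x":0,"y":0,"z":-1,"ax":0,"ay":0,"az":0,"hand":8},{"x":0,"y":0,"z":-1.8,"ax":0,"ay":0,"az":0,"hand":8},{"x":0,"y":0,"z":-2.6,"ax":0,"ay":0,"az":0,"hand":8},{"x":0,"y":0,"z":-3.2,"ax":0,"ay":0,"az":0,"hand":8},{"x":0,"y":0,"z":-3.2,"ax":0,"ay":0,"az":0,"hand":8},{"x":0,"y":0,"z":-3.2,"ax":0,"ay":0,"az":0,"hand":8}], "grip_force": 115}}

```text
clock: 3.4
eef_pos: [525.5, 185.1, 199.2]
tcp_rot: [3.141, 0.001, -3.056]
contact_force: [-0.9, -0.2, -3.0]
opening: 0.219
grasp_force: 111.9
```

Run:
```python
from h import *
st()
# bore target axis, platen yaw .188-.83
a=.188-.83; g=58
go(534.8-g*np.cos(a)-50*np.cos(a+2),-150-g*np.sin(a)-50*np.sin(a+2)+0,200,a+np.pi)
a=.188-.83
go(534.8-g*np.cos(a),-150-g*np.sin(a),215,a+np.pi)
```

```text
{'clock': 3.4, 'eef_pos': [525.497, 185.112, 199.24], 'tcp_rot': [3.141, 0.001, -3.056], 'contact_force': [-0.901, -0.22, -3.032], 'wrist_torque': [-0.013, 0.129, 0.01], 'opening': 0.219, 'grasp_force': 111.929}
xyz [ 1.55 -6.88 -0.02] a [0.01 0.01 6.95]
xyz [ 1.25 -5.92 -0.32] a [0.01 0.01 6.95]
```

Emit:
{"api": "drive_tool", "payload": {"plan": [{"x":1.25,"y":-5.9,"z":-0.3,"ax":0,"ay":0,"az":6.95,"hand":8},{"x":1.25,"y":-5.9,"z":-0.3,"ax":0,"ay":0,"az":6.95,"hand":8},{"x":1.25,"y":-5.9,"z":-0.3,"ax":0,"ay":0,"az":6.95,"hand":8},{"x":1.25,"y":-5.9,"z":-0.3,"ax":0,"ay":0,"az":6.95,"hand":8},{"x":1.25,"y":-5.9,"z":-0.3,"ax":0,"ay":0,"az":6.95,"hand":8},{"x":1.25,"y":-5.9,"z":-0.3,"ax":0,"ay":0,"az":6.95,"hand":8},{"x":1.25,"y":-5.9,"z":-0.3,"ax":0,"ay":0,"az":6.95,"hand":8},{"x":1.25,"y":-5.9,"z":-0.3,"ax":0,"ay":0,"az":6.95,"hand":8}]}}

```text
clock: 4.2
eef_pos: [487.2, -115.1, 211.9]
tcp_rot: [-3.141, -0.003, 2.496]
contact_force: [0.1, -0.4, -2.0]
opening: 0.221
grasp_force: 113.6
```

Emit:
{"api": "drive_tool", "payload": {"plan": [{"x":0,"y":0,"z":0,"ax":0,"ay":0,"az":0,"hand":8},{"x":0,"y":0,"z":0,"ax":0,"ay":0,"az":0,"hand":8},{"x":0,"y":0,"z":0,"ax":0,"ay":0,"az":0,"hand":8}]}}

```text
clock: 4.5
eef_pos: [488.6, -112.9, 212.9]
tcp_rot: [-3.141, -0.001, 2.501]
contact_force: [-0.7, 0.7, -2.0]
opening: 0.22
grasp_force: 113.6
```

Run:
```python
from h import *
s=st()
t=imaging.grab_frame("top")[:,:,::-1];d=imaging.grab_frame("side")[:,:,::-1]
cv2.imwrite("pics/t3r.png",t);cv2.imwrite("pics/s3r.png",d)
f=lambda im,x,y,w,h,k:cv2.resize(im[y:y+h,x:x+w],None,fx=k,fy=k,interpolation=cv2.INTER_CUBIC)
cv2.imwrite("pics/c3.png",np.hstack([f(t,310,170,80,120,5),f(d,240,180,80,120,5)]))
```

```text
{'clock': 4.5, 'eef_pos': [488.58, -112.855, 212.949], 'tcp_rot': [-3.141, -0.001, 2.501], 'contact_force': [-0.671, 0.678, -2.041], 'wrist_torque': [0.098, 0.082, 0.034], 'opening': 0.22, 'grasp_force': 113.62}
```

View pics/c3.png

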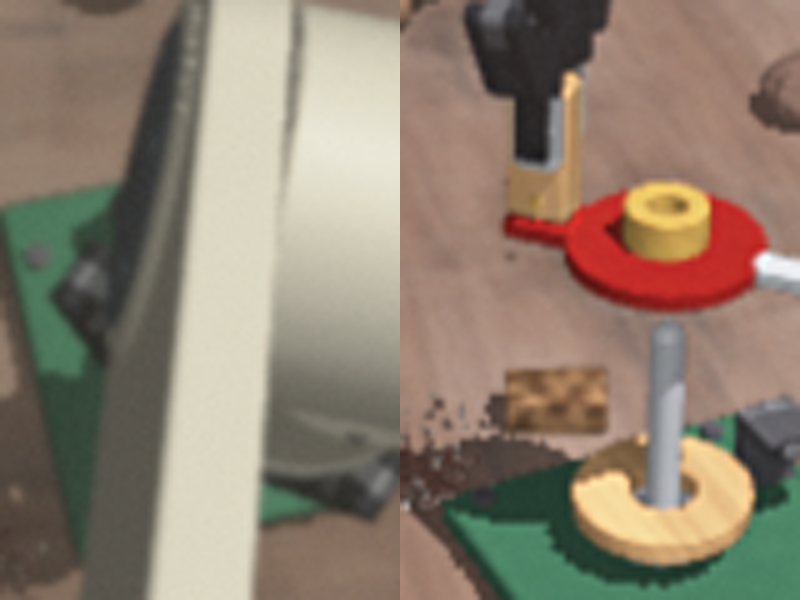

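The side view shows the platen hanging level above the rod: hub top at side (293.6,220.8), rod tip at about (293.3,244.5). The arm hides the top view here.

Run:
```python
from h import *
T=np.array([488.58,-112.86]);a=2.501-np.pi
print("pred",T+57*np.array([np.cos(a),np.sin(a)]))
for z in(199,200.5,202): print(z,atz("side",293.6,220.8,z))
print("rod",atz("side",293.5,244,140),atz("side",293.3,244.3,140))
d=cv2.imread("pics/s3r.png");hs=cv2.cvtColor(d,cv2.COLOR_BGR2HSV)
red=(((hs[...,0]<6)|(hs[...,0]>174))&(hs[...,1]>180)&(hs[...,2]>90)); red[:210]=0;red[245:]=0
for y in range(214,243,3):
    x=np.where(red[y,340-90:420])[0]+250; print(y,x.min() if len(x) else 0,x.max() if len(x) else 0,end="; ")
f=lambda im,x,y,w,h,k:cv2.resize(im[y:y+h,x:x+w],None,fx=k,fy=k,interpolation=cv2.INTER_CUBIC)
b=f(d,255,205,95,50,8)
# predicted outlines: disc lower edge circle, hub top circle, lug for a model pose
def outl(P,z0,col):
    ex=np.array([np.cos(a),np.sin(a),0])
    for rr,z in((45,0),(45,10),(19,28),(9.2,28)):
        q=[proj("side",[P[0]+rr*np.cos(u),P[1]+rr*np.sin(u),z0+z]) for u in np.linspace(0,6.28,60)]
        cv2.polylines(b,[((np.array(q)-[255,205]+.5)*8).astype(int)],True,col,1)
    q=[proj("side",np.array([*P,z0+10])+ex*68+s*7*np.array([-ex[1],ex[0],0])) for s in(-1,1)]
    cv2.polylines(b,[((np.array(q)-[255,205]+.5)*8).astype(int)],True,col,2)
P=atz("side",293.6,220.8,200.5)[:2]
outl(P,172.5,(0,255,0))
cv2.imwrite("pics/c4.png",b)
```

```text
pred [ 534.27927616 -146.92722998]
199 [ 534.5 -148.5  199. ]
200.5 [ 533.7 -150.9  200.5]
202 [ 532.9 -153.3  202. ]
rod [ 535.4 -150.8  140. ] [ 534.6 -151.8  140. ]
214 0 0; 217 0 0; 220 280 304; 223 262 309; 226 261 311; 229 273 312; 232 274 309; 235 277 309; 238 280 307; 241 290 298;
```

View pics/c4.png

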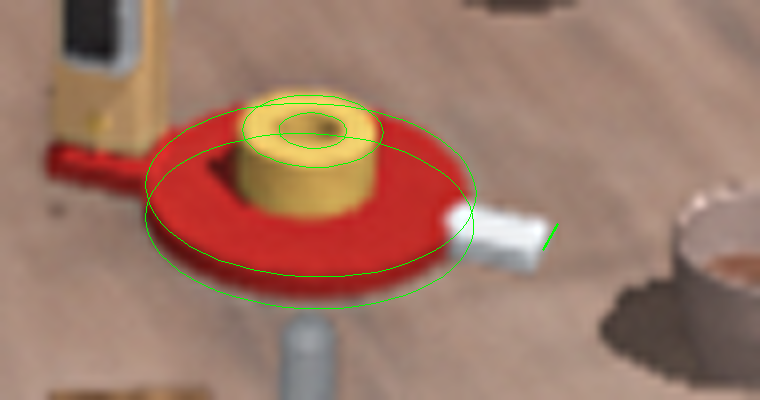

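Run:
```python
from h import *
s=cv2.imread("pics/s3r.png");t=cv2.imread("pics/top0.png")
tip=np.array([535.2,-148.8,140])
print("side tip",proj("side",tip),"top tip",proj("top",tip))
def prof(im,n,zs,L):
    g=cv2.cvtColor(im,cv2.COLOR_BGR2HSV)[...,1].astype(np.float32)
    for z in zs:
        c=proj(n,[*tip[:2],z]).astype(float)
        v=np.array(proj(n,[*tip[:2],z-20])-proj(n,[*tip[:2],z]),float);v/=np.linalg.norm(v);w=np.array([v[1],-v[0]])
        k=np.arange(-8,8.01,.25)
        q=(c+k[:,None]*w).astype(np.float32)
        val=cv2.remap(g,q[None,:,0],q[None,:,1],cv2.INTER_LINEAR)[0]
        m=val<L; print(n,z,c.round(1),"w",w.round(2),"centre",k[m].mean().round(2),"width",m.sum()*.25)
prof(s,"side",(128,115,105,95,85,75,65),60)
prof(t,"top",(135,125,115,105,95,85,75),60)
```

```text
side tip [293.2 243.5] top tip [358.3 233.3]
side 128 [293. 248.] w [1.   0.03] centre -1.34 width 11.5
side 115 [292.8 252.8] w [1.   0.03] centre 0.12 width 12.5
side 105 [292.7 256.5] w [1.   0.03] centre -0.25 width 8.75
side 95 [292.6 260.1] w [1.   0.04] centre 0.95 width 10.75
side 85 [292.5 263.7] w [1.   0.04] centre 1.88 width 12.5
side 75 [292.3 267.3] w [1.   0.03] centre 0.25 width 6.75
side 65 [292.2 270.8] w [1.   0.03] centre -0.12 width 7.0
top 135 [357.8 233.7] w [0.64 0.77] centre 0.0 width 7.25
top 125 [356.9 234.4] w [0.64 0.77] centre -0.25 width 7.25
top 115 [356.1 235.1] w [0.64 0.77] centre -0.25 width 7.25
top 105 [355.2 235.8] w [0.66 0.75] centre -0.25 width 7.25
top 95 [354.4 236.5] w [0.66 0.75] centre -0.25 width 7.75
top 85 [353.6 237.2] w [0.65 0.76] centre -0.38 width 9.0
top 75 [352.8 237.9] w [0.62 0.78] centre -0.38 width 9.5
```

Emit:
{"api": "drive_tool", "payload": {"plan": [{"x":-0.04,"y":-0.02,"z":0.3,"ax":0,"ay":0,"az":0,"hand":8},{"x":-0.04,"y":-0.02,"z":0.56,"ax":0,"ay":0,"az":0,"hand":8},{"x":-0.04,"y":-0.02,"z":0.56,"ax":0,"ay":0,"az":0,"hand":8},{"x":-0.04,"y":-0.02,"z":0.56,"ax":0,"ay":0,"az":0,"hand":8},{"x":-0.04,"y":-0.02,"z":0.56,"ax":0,"ay":0,"az":0,"hand":8},{"x":-0.04,"y":-0.02,"z":0.56,"ax":0,"ay":0,"az":0,"hand":8}]}}

```text
clock: 5.2
eef_pos: [489.9, -116.2, 185.8]
tcp_rot: [3.141, 0.001, 2.499]
contact_force: [0.5, -0.4, -2.4]
opening: 0.222
grasp_force: 113.6
```

Run:
```python
from h import *
st();go(489.6,-114.8,179,2.501)
d=imaging.grab_frame("side")[:,:,::-1];cv2.imwrite("pics/s5r.png",d)
b=cv2.resize(d[195:275,250:345],None,fx=7,fy=7,interpolation=cv2.INTER_CUBIC)
cv2.imwrite("pics/c5.png",b)
```

```text
{'clock': 5.2, 'eef_pos': [489.898, -116.156, 185.818], 'tcp_rot': [3.141, 0.001, 2.499], 'contact_force': [0.479, -0.414, -2.357], 'wrist_torque': [0.044, 0.139, 0.012], 'opening': 0.222, 'grasp_force': 113.648}
xyz [0.02 0.02 0.14] a [ 0.    0.01 -0.02]
```

View pics/c5.png

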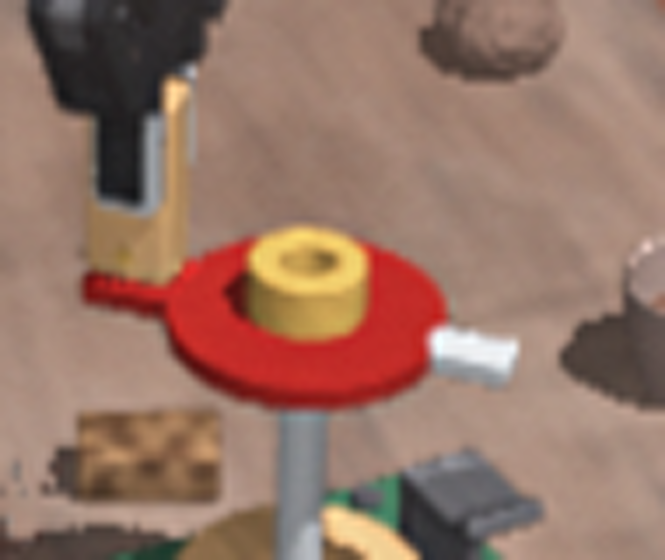

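The hub (307,260) is lined up with the rod (302,420) in this crop, allowing for perspective. Next I lower by feel.

Emit:
{"api": "drive_tool", "payload": {"plan": [{"x":0.02,"y":0.0,"z":0.1,"ax":0,"ay":0,"az":0,"hand":8},{"x":0.02,"y":0.0,"z":0.2,"ax":0,"ay":0,"az":0,"hand":8},{"x":0.02,"y":0.0,"z":0.2,"ax":0,"ay":0,"az":0,"hand":8},{"x":0.02,"y":0.0,"z":0.2,"ax":0,"ay":0,"az":0,"hand":8}]}}

```text
clock: 5.65
eef_pos: [488.9, -115.6, 175.1]
tcp_rot: [-3.141, 0.0, 2.499]
contact_force: [1.3, -0.6, -3.0]
opening: 0.22
grasp_force: 113.7
```

```bash
python3 -c "
from h import *
st()"
```

```text
{'clock': 5.65, 'eef_pos': [488.892, -115.628, 175.123], 'tcp_rot': [-3.141, 0.0, 2.499], 'contact_force': [1.278, -0.585, -2.982], 'wrist_torque': [-0.041, -0.103, -0.035], 'opening': 0.22, 'grasp_force': 113.68}
```

Emit:
{"api": "drive_tool", "payload": {"plan": [{"x":-0.008,"y":0.006,"z":0.04,"ax":0,"ay":0,"az":0,"hand":8},{"x":-0.008,"y":0.006,"z":0.08,"ax":0,"ay":0,"az":0,"hand":8},{"x":-0.008,"y":0.006,"z":0.08,"ax":0,"ay":0,"az":0,"hand":8},{"x":-0.008,"y":0.006,"z":0.08,"ax":0,"ay":0,"az":0,"hand":8}]}}

```text
clock: 6.05
eef_pos: [489.3, -115.5, 171.2]
tcp_rot: [-3.142, -0.0, 2.499]
contact_force: [1.0, -1.6, -4.0]
opening: 0.22
grasp_force: 113.7
```

```bash
python3 -c "
from h import *
st()"
```

```text
{'clock': 6.05, 'eef_pos': [489.291, -115.528, 171.228], 'tcp_rot': [-3.142, -0.0, 2.499], 'contact_force': [1.043, -1.644, -4.003], 'wrist_torque': [-0.1, -0.152, -0.012], 'opening': 0.22, 'grasp_force': 113.68}
```

Emit:
{"api": "drive_tool", "payload": {"plan": [{"x":-0.014,"y":-0.008,"z":0,"ax":0,"ay":0,"az":0,"hand":8},{"x":-0.014,"y":-0.008,"z":0.04,"ax":0,"ay":0,"az":0,"hand":8},{"x":-0.014,"y":-0.008,"z":0.08,"ax":0,"ay":0,"az":0,"hand":8},{"x":-0.014,"y":-0.008,"z":0.08,"ax":0,"ay":0,"az":0,"hand":8}]}}

```text
clock: 6.45
eef_pos: [489.2, -116.1, 166.9]
tcp_rot: [-3.141, -0.001, 2.499]
contact_force: [-0.4, -0.8, -3.1]
opening: 0.218
grasp_force: 113.7
```

```bash
python3 -c "
from h import *
st()"
```

```text
{'clock': 6.45, 'eef_pos': [489.239, -116.109, 166.89], 'tcp_rot': [-3.141, -0.001, 2.499], 'contact_force': [-0.381, -0.804, -3.111], 'wrist_torque': [0.041, 0.087, 0.035], 'opening': 0.218, 'grasp_force': 113.67}
```

Emit:
{"api": "drive_tool", "payload": {"plan": [{"x":-0.004,"y":-0.005,"z":0.04,"ax":0,"ay":0,"az":0,"hand":8},{"x":-0.004,"y":-0.005,"z":0.08,"ax":0,"ay":0,"az":0,"hand":8},{"x":-0.004,"y":-0.005,"z":0.12,"ax":0,"ay":0,"az":0,"hand":8},{"x":-0.004,"y":-0.005,"z":0.12,"ax":0,"ay":0,"az":0,"hand":8}]}}

```text
clock: 6.85
eef_pos: [489.4, -116.5, 160.9]
tcp_rot: [-3.141, -0.001, 2.499]
contact_force: [0.4, -0.3, -2.1]
opening: 0.216
grasp_force: 113.7
```

```bash
python3 -c "
from h import *
st()"
```

```text
{'clock': 6.85, 'eef_pos': [489.383, -116.495, 160.935], 'tcp_rot': [-3.141, -0.001, 2.499], 'contact_force': [0.388, -0.253, -2.063], 'wrist_torque': [0.07, 0.123, -0.016], 'opening': 0.216, 'grasp_force': 113.669}
```

Emit:
{"api": "drive_tool", "payload": {"plan": [{"x":-0.004,"y":-0.005,"z":0.04,"ax":0,"ay":0,"az":0,"hand":8},{"x":-0.004,"y":-0.005,"z":0.08,"ax":0,"ay":0,"az":0,"hand":8},{"x":-0.004,"y":-0.005,"z":0.12,"ax":0,"ay":0,"az":0,"hand":8},{"x":-0.004,"y":-0.005,"z":0.12,"ax":0,"ay":0,"az":0,"hand":8}]}}

```text
clock: 7.25
eef_pos: [489.7, -116.8, 155.0]
tcp_rot: [3.141, -0.0, 2.5]
contact_force: [0.9, 0.5, -3.2]
opening: 0.217
grasp_force: 113.6
```

```bash
python3 -c "
from h import *
st()"
```

```text
{'clock': 7.25, 'eef_pos': [489.673, -116.786, 155.041], 'tcp_rot': [3.141, -0.0, 2.5], 'contact_force': [0.867, 0.467, -3.195], 'wrist_torque': [0.247, -0.033, 0.038], 'opening': 0.217, 'grasp_force': 113.566}
```

Emit:
{"api": "drive_tool", "payload": {"plan": [{"x":-0.006,"y":0.006,"z":0.0,"ax":0,"ay":0,"az":0,"hand":8},{"x":-0.006,"y":0.006,"z":0.04,"ax":0,"ay":0,"az":0,"hand":8},{"x":-0.006,"y":0.006,"z":0.08,"ax":0,"ay":0,"az":0,"hand":8},{"x":-0.006,"y":0.006,"z":0.08,"ax":0,"ay":0,"az":0,"hand":8}]}}

```text
clock: 7.65
eef_pos: [490.0, -116.7, 151.0]
tcp_rot: [3.142, -0.0, 2.499]
contact_force: [0.4, 0.5, -4.0]
opening: 0.221
grasp_force: 113.6
```

```bash
python3 -c "
from h import *
st()"
```

```text
{'clock': 7.65, 'eef_pos': [490.033, -116.734, 151.039], 'tcp_rot': [3.142, -0.0, 2.499], 'contact_force': [0.376, 0.529, -3.965], 'wrist_torque': [0.328, -0.067, 0.09], 'opening': 0.221, 'grasp_force': 113.617}
```

Emit:
{"api": "drive_tool", "payload": {"plan": [{"x":0,"y":-0.004,"z":0.0,"ax":-0.12,"ay":0,"az":0,"hand":8},{"x":0,"y":-0.006,"z":0.0,"ax":-0.25,"ay":0,"az":0,"hand":8},{"x":0,"y":-0.006,"z":0.0,"ax":-0.25,"ay":0,"az":0,"hand":8}]}}

```text
clock: 7.95
eef_pos: [489.5, -117.3, 151.3]
tcp_rot: [3.115, -0.0, 2.499]
contact_force: [0.3, -0.5, -3.7]
opening: 0.219
grasp_force: 113.5
```

```bash
python3 -c "
from h import *
st()"
```

```text
{'clock': 7.95, 'eef_pos': [489.534, -117.324, 151.253], 'tcp_rot': [3.115, -0.0, 2.499], 'contact_force': [0.318, -0.482, -3.683], 'wrist_torque': [0.09, 0.139, -0.026], 'opening': 0.219, 'grasp_force': 113.536}
```

Emit:
{"api": "drive_tool", "payload": {"plan": [{"x":0,"y":0.0,"z":0.04,"ax":-0.06,"ay":0,"az":0,"hand":8},{"x":0,"y":0.0,"z":0.08,"ax":-0.12,"ay":0,"az":0,"hand":8},{"x":0,"y":0.002,"z":0.12,"ax":-0.12,"ay":0,"az":0,"hand":8},{"x":0,"y":0.002,"z":0.12,"ax":-0.12,"ay":0,"az":0,"hand":8}]}}

```text
clock: 8.35
eef_pos: [489.7, -116.8, 144.9]
tcp_rot: [3.103, -0.001, 2.499]
contact_force: [-0.7, -0.7, -3.2]
opening: 0.22
grasp_force: 113.5
```

```bash
python3 -c "
from h import *
st()"
```

```text
{'clock': 8.35, 'eef_pos': [489.747, -116.834, 144.893], 'tcp_rot': [3.103, -0.001, 2.499], 'contact_force': [-0.739, -0.689, -3.168], 'wrist_torque': [0.027, 0.088, -0.032], 'opening': 0.22, 'grasp_force': 113.538}
```

Close to free. Continuing along the tool z.

Emit:
{"api": "drive_tool", "payload": {"plan": [{"x":0,"y":0.0,"z":0.04,"ax":0,"ay":0,"az":0,"hand":8},{"x":0,"y":0.0,"z":0.08,"ax":0,"ay":0,"az":0,"hand":8},{"x":0,"y":0.0,"z":0.12,"ax":0,"ay":0,"az":0,"hand":8},{"x":0,"y":0.0,"z":0.12,"ax":0,"ay":0,"az":0,"hand":8}]}}

```text
clock: 8.75
eef_pos: [490.0, -116.6, 139.0]
tcp_rot: [3.103, -0.0, 2.5]
contact_force: [0.6, 0.2, -3.3]
opening: 0.224
grasp_force: 113.5
```

```bash
python3 -c "
from h import *
st()"
```

```text
{'clock': 8.75, 'eef_pos': [489.974, -116.558, 138.955], 'tcp_rot': [3.103, -0.0, 2.5], 'contact_force': [0.553, 0.23, -3.31], 'wrist_torque': [0.004, 0.097, -0.046], 'opening': 0.224, 'grasp_force': 113.539}
```

Emit:
{"api": "drive_tool", "payload": {"plan": [{"x":0,"y":0.0,"z":0.04,"ax":0,"ay":0,"az":0,"hand":8},{"x":0,"y":0.0,"z":0.08,"ax":0,"ay":0,"az":0,"hand":8},{"x":0,"y":0.0,"z":0.12,"ax":0,"ay":0,"az":0,"hand":8},{"x":0,"y":0.001,"z":0.16,"ax":0,"ay":0,"az":0,"hand":8},{"x":0,"y":0.001,"z":0.16,"ax":0,"ay":0,"az":0,"hand":8}]}}

```text
clock: 9.25
eef_pos: [490.1, -116.3, 131.0]
tcp_rot: [3.103, -0.001, 2.499]
contact_force: [1.4, 0.3, -2.8]
opening: 0.218
grasp_force: 113.5
```

```bash
python3 -c "
from h import *
st()"
```

```text
{'clock': 9.25, 'eef_pos': [490.138, -116.3, 130.96], 'tcp_rot': [3.103, -0.001, 2.499], 'contact_force': [1.411, 0.32, -2.768], 'wrist_torque': [0.047, 0.083, 0.008], 'opening': 0.218, 'grasp_force': 113.542}
```

Emit:
{"api": "drive_tool", "payload": {"plan": [{"x":-0.008,"y":0.006,"z":0.02,"ax":0,"ay":0,"az":0,"hand":8},{"x":-0.008,"y":0.006,"z":0.06,"ax":0,"ay":0,"az":0,"hand":8},{"x":-0.009,"y":0.007,"z":0.1,"ax":0,"ay":0,"az":0,"hand":8},{"x":-0.01,"y":0.008,"z":0.14,"ax":0,"ay":0,"az":0,"hand":8},{"x":-0.01,"y":0.008,"z":0.14,"ax":0,"ay":0,"az":0,"hand":8}]}}

```text
clock: 9.75
eef_pos: [490.9, -116.1, 124.0]
tcp_rot: [3.103, -0.001, 2.5]
contact_force: [-1.4, 1.2, -2.7]
opening: 0.219
grasp_force: 113.6
```

```bash
python3 -c "
from h import *
st()"
```

```text
{'clock': 9.75, 'eef_pos': [490.944, -116.053, 123.956], 'tcp_rot': [3.103, -0.001, 2.5], 'contact_force': [-1.369, 1.172, -2.717], 'wrist_torque': [0.101, 0.22, 0.003], 'opening': 0.219, 'grasp_force': 113.585}
```

Emit:
{"api": "drive_tool", "payload": {"plan": [{"x":0.01,"y":0.002,"z":0.0,"ax":0,"ay":0,"az":0,"hand":8},{"x":0.01,"y":0.002,"z":0.04,"ax":0,"ay":0,"az":0,"hand":8},{"x":0.011,"y":0.003,"z":0.08,"ax":0,"ay":0,"az":0,"hand":8},{"x":0.011,"y":0.003,"z":0.12,"ax":0,"ay":0,"az":0,"hand":8},{"x":0.011,"y":0.003,"z":0.12,"ax":0,"ay":0,"az":0,"hand":8}]}}

```text
clock: 10.25
eef_pos: [490.9, -115.5, 118.0]
tcp_rot: [3.103, -0.0, 2.499]
contact_force: [-0.5, 0.1, -2.9]
opening: 0.218
grasp_force: 113.5
```

```bash
python3 -c "
from h import *
st()"
```

```text
{'clock': 10.25, 'eef_pos': [490.872, -115.497, 118.031], 'tcp_rot': [3.103, -0.0, 2.499], 'contact_force': [-0.55, 0.092, -2.882], 'wrist_torque': [0.067, 0.072, -0.01], 'opening': 0.218, 'grasp_force': 113.455}
```

Emit:
{"api": "drive_tool", "payload": {"plan": [{"x":0,"y":0.0,"z":0.04,"ax":0,"ay":0,"az":0,"hand":8},{"x":0,"y":0.001,"z":0.08,"ax":0,"ay":0,"az":0,"hand":8},{"x":0,"y":0.002,"z":0.12,"ax":0,"ay":0,"az":0,"hand":8},{"x":0,"y":0.003,"z":0.16,"ax":0,"ay":0,"az":0,"hand":8},{"x":0,"y":0.003,"z":0.16,"ax":0,"ay":0,"az":0,"hand":8}]}}

```text
clock: 10.75
eef_pos: [491.1, -115.1, 110.0]
tcp_rot: [3.103, -0.0, 2.5]
contact_force: [0.1, -0.9, -1.9]
opening: 0.223
grasp_force: 113.5
```

```bash
python3 -c "
from h import *
st()"
```

```text
{'clock': 10.75, 'eef_pos': [491.111, -115.058, 110.033], 'tcp_rot': [3.103, -0.0, 2.5], 'contact_force': [0.087, -0.876, -1.932], 'wrist_torque': [0.036, 0.071, -0.019], 'opening': 0.223, 'grasp_force': 113.479}
```

Emit:
{"api": "drive_tool", "payload": {"plan": [{"x":0,"y":0.0,"z":0.04,"ax":0,"ay":0,"az":0,"hand":8},{"x":0,"y":0.001,"z":0.08,"ax":0,"ay":0,"az":0,"hand":8},{"x":0,"y":0.001,"z":0.12,"ax":0,"ay":0,"az":0,"hand":8},{"x":0,"y":0.001,"z":0.16,"ax":0,"ay":0,"az":0,"hand":8},{"x":0,"y":0.001,"z":0.16,"ax":0,"ay":0,"az":0,"hand":8}]}}

```text
clock: 11.25
eef_pos: [491.3, -114.8, 102.0]
tcp_rot: [3.103, -0.0, 2.499]
contact_force: [0.2, 1.1, -3.1]
opening: 0.218
grasp_force: 113.5
```

```bash
python3 -c "
from h import *
st()"
```

```text
{'clock': 11.25, 'eef_pos': [491.311, -114.782, 102.038], 'tcp_rot': [3.103, -0.0, 2.499], 'contact_force': [0.179, 1.084, -3.148], 'wrist_torque': [0.185, 0.183, 0.007], 'opening': 0.218, 'grasp_force': 113.523}
```

Emit:
{"api": "drive_tool", "payload": {"plan": [{"x":0.002,"y":0.004,"z":0.0,"ax":-0.08,"ay":0,"az":0,"hand":8},{"x":0.002,"y":0.004,"z":0.04,"ax":-0.08,"ay":0,"az":0,"hand":8},{"x":0.002,"y":0.005,"z":0.08,"ax":-0.08,"ay":0,"az":0,"hand":8},{"x":0.002,"y":0.006,"z":0.12,"ax":-0.08,"ay":0,"az":0,"hand":8},{"x":0.002,"y":0.006,"z":0.12,"ax":-0.08,"ay":0,"az":0,"hand":8}]}}

```text
clock: 11.75
eef_pos: [491.5, -114.3, 96.0]
tcp_rot: [3.095, -0.0, 2.5]
contact_force: [-1.1, 0.2, -3.2]
opening: 0.22
grasp_force: 113.6
```

```bash
python3 -c "
from h import *
st()"
```

```text
{'clock': 11.75, 'eef_pos': [491.539, -114.307, 96.043], 'tcp_rot': [3.095, -0.0, 2.5], 'contact_force': [-1.087, 0.153, -3.154], 'wrist_torque': [0.119, 0.246, -0.044], 'opening': 0.22, 'grasp_force': 113.563}
```

Emit:
{"api": "drive_tool", "payload": {"plan": [{"x":0.004,"y":0,"z":0.0,"ax":0,"ay":0.06,"az":0,"hand":8},{"x":0.005,"y":0.0,"z":0.04,"ax":0,"ay":0.06,"az":0,"hand":8},{"x":0.005,"y":0.001,"z":0.08,"ax":0,"ay":0.06,"az":0,"hand":8},{"x":0.005,"y":0.001,"z":0.08,"ax":0,"ay":0.06,"az":0,"hand":8}]}}

```text
clock: 12.15
eef_pos: [491.8, -114.1, 92.3]
tcp_rot: [3.094, -0.006, 2.5]
contact_force: [-1.5, 0.8, -0.3]
opening: 0.222
grasp_force: 114.0
```

```bash
python3 -c "
from h import *
st()"
```

```text
{'clock': 12.15, 'eef_pos': [491.787, -114.091, 92.286], 'tcp_rot': [3.094, -0.006, 2.5], 'contact_force': [-1.474, 0.756, -0.252], 'wrist_torque': [-0.002, 0.208, 0.053], 'opening': 0.222, 'grasp_force': 113.984}
```

Emit:
{"api": "drive_tool", "payload": {"plan": [{"x":0.01,"y":0,"z":0.02,"ax":0,"ay":0.05,"az":0,"hand":8},{"x":0.01,"y":0.0,"z":0.04,"ax":0,"ay":0.05,"az":0,"hand":8},{"x":0.01,"y":0.0,"z":0.07,"ax":0,"ay":0.05,"az":0,"hand":8},{"x":0.01,"y":0.0,"z":0.07,"ax":0,"ay":0.05,"az":0,"hand":8}]}}

```text
clock: 12.55
eef_pos: [491.8, -113.9, 89.0]
tcp_rot: [3.094, -0.01, 2.5]
contact_force: [-0.1, -2.4, 2.6]
opening: 0.222
grasp_force: 114.4
```

```bash
python3 -c "
from h import *
st()"
```

```text
{'clock': 12.55, 'eef_pos': [491.8, -113.891, 89.01], 'tcp_rot': [3.094, -0.01, 2.5], 'contact_force': [-0.123, -2.418, 2.618], 'wrist_torque': [-0.904, -0.055, -0.079], 'opening': 0.222, 'grasp_force': 114.403}
```

Emit:
{"api": "drive_tool", "payload": {"plan": [{"x":0,"y":0,"z":0,"ax":0.1,"ay":0,"az":0,"hand":8},{"x":0,"y":0.0,"z":0,"ax":0.2,"ay":0,"az":0,"hand":8},{"x":0,"y":0.0,"z":0,"ax":0.2,"ay":0,"az":0,"hand":8}]}}

```text
clock: 12.85
eef_pos: [491.9, -113.4, 89.1]
tcp_rot: [3.116, -0.011, 2.501]
contact_force: [2.3, -0.5, 2.3]
opening: 0.219
grasp_force: 114.1
```

```bash
python3 -c "
from h import *
st()"
```

```text
{'clock': 12.85, 'eef_pos': [491.926, -113.387, 89.07], 'tcp_rot': [3.116, -0.011, 2.501], 'contact_force': [2.315, -0.456, 2.272], 'wrist_torque': [-0.502, -0.512, 0.132], 'opening': 0.219, 'grasp_force': 114.068}
```

Emit:
{"api": "drive_tool", "payload": {"plan": [{"x":-0.01,"y":0.006,"z":0,"ax":0,"ay":0,"az":0,"hand":8},{"x":-0.01,"y":0.006,"z":0.02,"ax":0,"ay":0,"az":0,"hand":8},{"x":-0.01,"y":0.006,"z":0.04,"ax":0,"ay":0,"az":0,"hand":8},{"x":-0.01,"y":0.006,"z":0.04,"ax":0,"ay":0,"az":0,"hand":8}]}}

```text
clock: 13.25
eef_pos: [492.0, -113.5, 86.8]
tcp_rot: [3.115, -0.011, 2.5]
contact_force: [1.8, 1.8, 3.5]
opening: 0.215
grasp_force: 114.1
```

```bash
cat >> h.py <<'E'
def feel():
    s=st(); R=Ro.from_euler("xyz",s["tcp_rot"]).as_matrix()
    F=s["contact_force"];t=s["wrist_torque"]; FB=F[2]+2.8
    p=R@[-58,0,0]/1000; N=np.array([0,0,1.])
    res=t-np.cross(p*.6,-2.8*N)-np.cross(p,FB*N)-np.cross([0,0,-.2],[F[0],F[1],0])
    print("tool F",(R.T@F).round(2),"bedN",FB.round(1),"residual torque tool",(R.T@res).round(2))
E
python3 -c "
from h import *
feel()"
```

```text
{'clock': 13.25, 'eef_pos': [491.982, -113.489, 86.829], 'tcp_rot': [3.115, -0.011, 2.5], 'contact_force': [1.811, 1.833, 3.508], 'wrist_torque': [-0.06, -0.456, 0.205], 'opening': 0.215, 'grasp_force': 114.124}
tool F [-0.31  2.64 -3.44] bedN 6.3 residual torque tool [ 0.29 -0.06 -0.2 ]
```

Emit:
{"api": "drive_tool", "payload": {"plan": [{"x":-0.002,"y":0.012,"z":0,"ax":0,"ay":0,"az":0,"hand":8},{"x":-0.002,"y":0.012,"z":0.02,"ax":0.04,"ay":0,"az":0,"hand":8},{"x":-0.002,"y":0.014,"z":0.05,"ax":0.08,"ay":0,"az":0,"hand":8},{"x":-0.002,"y":0.014,"z":0.05,"ax":0.08,"ay":0,"az":0,"hand":8}]}}

```text
clock: 13.65
eef_pos: [492.3, -113.0, 84.3]
tcp_rot: [3.124, -0.012, 2.5]
contact_force: [-0.6, -0.7, 5.2]
opening: 0.218
grasp_force: 114.6
```

```bash
python3 -c "
from h import *
feel()"
```

```text
{'clock': 13.65, 'eef_pos': [492.286, -113.016, 84.277], 'tcp_rot': [3.124, -0.012, 2.5], 'contact_force': [-0.61, -0.677, 5.223], 'wrist_torque': [-0.642, -0.166, -0.015], 'opening': 0.218, 'grasp_force': 114.603}
tool F [ 0.14 -0.82 -5.24] bedN 8.0 residual torque tool [ 0.23 -0.17  0.02]
```

Emit:
{"api": "drive_tool", "payload": {"plan": [{"x":0,"y":0.0,"z":0.02,"ax":0,"ay":0,"az":0,"hand":8},{"x":0,"y":0.002,"z":0.04,"ax":0.04,"ay":0,"az":0,"hand":8},{"x":0,"y":0.004,"z":0.06,"ax":0.04,"ay":0,"az":0,"hand":8},{"x":0,"y":0.004,"z":0.06,"ax":0.04,"ay":0,"az":0,"hand":8}]}}

```text
clock: 14.05
eef_pos: [492.4, -112.8, 81.5]
tcp_rot: [3.128, -0.012, 2.5]
contact_force: [-1.4, 0.9, 6.8]
opening: 0.222
grasp_force: 115.0
```

```bash
python3 -c "
from h import *
feel()"
```

```text
{'clock': 14.05, 'eef_pos': [492.378, -112.782, 81.458], 'tcp_rot': [3.128, -0.012, 2.5], 'contact_force': [-1.359, 0.866, 6.763], 'wrist_torque': [-0.62, -0.049, 0.05], 'opening': 0.222, 'grasp_force': 115.004}
tool F [ 1.69 -0.03 -6.74] bedN 9.6 residual torque tool [ 0.44 -0.27 -0.05]
```

Emit:
{"api": "drive_tool", "payload": {"plan": [{"x":0.008,"y":0.0,"z":0.0,"ax":0.03,"ay":-0.03,"az":0,"hand":8},{"x":0.008,"y":0.002,"z":0.03,"ax":0.06,"ay":-0.05,"az":0,"hand":8},{"x":0.008,"y":0.004,"z":0.06,"ax":0.06,"ay":-0.05,"az":0,"hand":8},{"x":0.008,"y":0.004,"z":0.06,"ax":0.06,"ay":-0.05,"az":0,"hand":8}]}}

```text
clock: 14.45
eef_pos: [492.3, -112.4, 78.6]
tcp_rot: [3.135, -0.006, 2.5]
contact_force: [-2.4, 0.3, 7.9]
opening: 0.218
grasp_force: 115.3
```

Run:
```python
from h import *
feel()
d=imaging.grab_frame("side")[:,:,::-1];cv2.imwrite("pics/s6r.png",d)
cv2.imwrite("pics/c6.png",cv2.resize(d[215:325,235:350],None,fx=5,fy=5,interpolation=cv2.INTER_CUBIC))
```

```text
{'clock': 14.45, 'eef_pos': [492.348, -112.402, 78.591], 'tcp_rot': [3.135, -0.006, 2.5], 'contact_force': [-2.423, 0.317, 7.893], 'wrist_torque': [-0.651, -0.107, 0.036], 'opening': 0.218, 'grasp_force': 115.274}
tool F [ 2.18 -1.14 -7.89] bedN 10.7 residual torque tool [ 0.22 -0.38 -0.04]
```

View pics/c6.png

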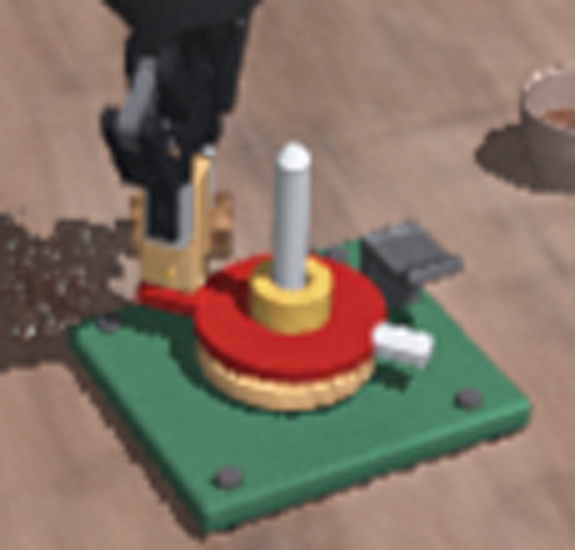

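The platen is on the rod, the bed is pressed, and the lug (405,343) is clear of the keeper (410,250). I'll press a little more and then swing.

Emit:
{"api": "drive_tool", "payload": {"plan": [{"x":0.012,"y":-0.004,"z":0.0,"ax":0,"ay":0,"az":0,"hand":8},{"x":0.012,"y":-0.004,"z":0.03,"ax":0,"ay":0,"az":0,"hand":8},{"x":0.012,"y":-0.003,"z":0.05,"ax":0,"ay":0,"az":0,"hand":8},{"x":0.012,"y":-0.003,"z":0.05,"ax":0,"ay":0,"az":0,"hand":8}]}}

```text
clock: 14.9
eef_pos: [492.3, -112.3, 76.7]
tcp_rot: [3.134, -0.005, 2.5]
contact_force: [-1.2, 0.8, 12.4]
opening: 0.216
grasp_force: 115.6
```

Run:
```python
from h import *
feel()
for t in (4,8,12,47.5):
    a=np.radians(t);print(t,np.round([(-57.5+57.5*np.cos(a))/50,-57.5*np.sin(a)/50,-t/6],3))
```

```text
{'clock': 14.9, 'eef_pos': [492.305, -112.309, 76.65], 'tcp_rot': [3.134, -0.005, 2.5], 'contact_force': [-1.17, 0.792, 12.409], 'wrist_torque': [-0.925, -0.065, -0.003], 'opening': 0.216, 'grasp_force': 115.632}
tool F [  1.47   0.03 -12.4 ] bedN 15.2 residual torque tool [ 0.69 -0.1   0.01]
4 [-0.003 -0.08  -0.667]
8 [-0.011 -0.16  -1.333]
12 [-0.025 -0.239 -2.   ]
47.5 [-0.373 -0.848 -7.917]
```

Emit:
{"api": "drive_tool", "payload": {"plan": [{"x":0.004,"y":0,"z":-0.03,"ax":0,"ay":0,"az":0,"hand":8},{"x":0.002,"y":-0.04,"z":-0.03,"ax":0,"ay":0,"az":-0.333,"hand":8},{"x":0.001,"y":-0.08,"z":-0.03,"ax":0,"ay":0,"az":-0.667,"hand":8},{"x":-0.003,"y":-0.12,"z":-0.03,"ax":0,"ay":0,"az":-1,"hand":8},{"x":-0.003,"y":-0.12,"z":-0.03,"ax":0,"ay":0,"az":-1,"hand":8}]}}

```text
clock: 15.4
eef_pos: [487.7, -117.0, 77.6]
tcp_rot: [3.134, -0.006, 2.605]
contact_force: [-3.1, 1.3, 10.5]
opening: 0.221
grasp_force: 115.4
```

```bash
python3 -c "
from h import *
feel()"
```

```text
{'clock': 15.4, 'eef_pos': [487.734, -117.021, 77.589], 'tcp_rot': [3.134, -0.006, 2.605], 'contact_force': [-3.12, 1.284, 10.456], 'wrist_torque': [-0.484, 0.059, -0.154], 'opening': 0.221, 'grasp_force': 115.356}
tool F [  3.4   -0.41 -10.44] bedN 13.3 residual torque tool [ 0.35 -0.19  0.15]
```

Emit:
{"api": "drive_tool", "payload": {"plan": [{"x":0.016,"y":0,"z":0,"ax":0,"ay":0,"az":0,"hand":8},{"x":0.016,"y":-0.04,"z":0,"ax":0,"ay":0,"az":-0.333,"hand":8},{"x":0.015,"y":-0.08,"z":0,"ax":0,"ay":0,"az":-0.667,"hand":8},{"x":0.012,"y":-0.12,"z":0,"ax":0,"ay":0,"az":-1,"hand":8},{"x":0.012,"y":-0.12,"z":0,"ax":0,"ay":0,"az":-1,"hand":8}]}}

```text
clock: 15.9
eef_pos: [484.3, -121.9, 77.6]
tcp_rot: [3.133, -0.005, 2.71]
contact_force: [-2.6, 1.8, 10.0]
opening: 0.217
grasp_force: 115.3
```

```bash
python3 -c "
from h import *
feel()"
```

```text
{'clock': 15.9, 'eef_pos': [484.266, -121.886, 77.57], 'tcp_rot': [3.133, -0.005, 2.71], 'contact_force': [-2.619, 1.839, 10.029], 'wrist_torque': [-0.478, -0.037, -0.08], 'opening': 0.217, 'grasp_force': 115.333}
tool F [  3.2    0.66 -10.01] bedN 12.8 residual torque tool [ 0.53 -0.22  0.08]
```

Emit:
{"api": "drive_tool", "payload": {"plan": [{"x":0.02,"y":0.004,"z":0,"ax":0,"ay":0,"az":0,"hand":8},{"x":0.02,"y":-0.04,"z":0,"ax":0,"ay":0,"az":-0.333,"hand":8},{"x":0.018,"y":-0.08,"z":0,"ax":0,"ay":0,"az":-0.667,"hand":8},{"x":0.016,"y":-0.12,"z":0,"ax":0,"ay":0,"az":-1,"hand":8},{"x":0.012,"y":-0.16,"z":0,"ax":0,"ay":0,"az":-1.333,"hand":8},{"x":0.012,"y":-0.16,"z":0,"ax":0,"ay":0,"az":-1.333,"hand":8}]}}

```text
clock: 16.5
eef_pos: [480.9, -129.0, 77.6]
tcp_rot: [3.133, -0.003, 2.85]
contact_force: [-2.1, -0.3, 9.3]
opening: 0.221
grasp_force: 115.3
```

```bash
python3 -c "
from h import *
feel()"
```

```text
{'clock': 16.5, 'eef_pos': [480.944, -129.009, 77.635], 'tcp_rot': [3.133, -0.003, 2.85], 'contact_force': [-2.099, -0.322, 9.349], 'wrist_torque': [-0.415, -0.26, -0.046], 'opening': 0.221, 'grasp_force': 115.252}
tool F [ 1.95 -0.83 -9.35] bedN 12.1 residual torque tool [ 0.14 -0.15  0.05]
```

Emit:
{"api": "drive_tool", "payload": {"plan": [{"x":0.012,"y":-0.004,"z":0,"ax":0,"ay":0,"az":0,"hand":8},{"x":0.012,"y":-0.044,"z":0,"ax":0,"ay":0,"az":-0.333,"hand":8},{"x":0.01,"y":-0.084,"z":0,"ax":0,"ay":0,"az":-0.667,"hand":8},{"x":0.008,"y":-0.124,"z":0,"ax":0,"ay":0,"az":-1,"hand":8},{"x":0.003,"y":-0.164,"z":0,"ax":0,"ay":0,"az":-1.333,"hand":8},{"x":0.003,"y":-0.164,"z":0,"ax":0,"ay":0,"az":-1.333,"hand":8}]}}

```text
clock: 17.1
eef_pos: [478.8, -136.7, 77.7]
tcp_rot: [3.132, -0.001, 2.989]
contact_force: [0.0, 2.1, 9.7]
opening: 0.218
grasp_force: 115.1
```

Run:
```python
from h import *
feel()
d=imaging.grab_frame("side")[:,:,::-1];cv2.imwrite("pics/s7r.png",d)
cv2.imwrite("pics/c7.png",cv2.resize(d[215:325,235:350],None,fx=5,fy=5,interpolation=cv2.INTER_CUBIC))
```

```text
{'clock': 17.1, 'eef_pos': [478.801, -136.72, 77.65], 'tcp_rot': [3.132, -0.001, 2.989], 'contact_force': [0.008, 2.062, 9.711], 'wrist_torque': [-0.101, -0.498, -0.029], 'opening': 0.218, 'grasp_force': 115.141}
tool F [ 0.32  2.13 -9.69] bedN 12.5 residual torque tool [0.43 0.06 0.03]
```

View pics/c7.png

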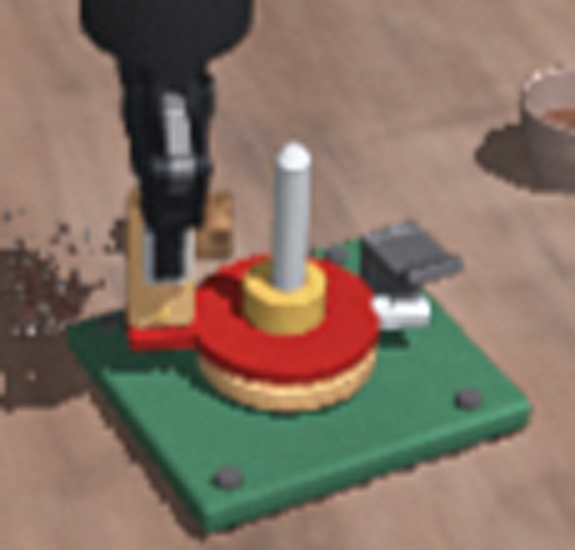

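The lug (402,311) is now coming up to the keeper mouth (430,270) and sits below it.

Emit:
{"api": "drive_tool", "payload": {"plan": [{"x":0.002,"y":0.01,"z":0,"ax":0,"ay":0,"az":0,"hand":8},{"x":0.002,"y":-0.03,"z":0,"ax":0,"ay":0,"az":-0.333,"hand":8},{"x":0.001,"y":-0.07,"z":0,"ax":0,"ay":0,"az":-0.667,"hand":8},{"x":-0.003,"y":-0.11,"z":0,"ax":0,"ay":0,"az":-1,"hand":8},{"x":-0.007,"y":-0.15,"z":0,"ax":0,"ay":0,"az":-1.333,"hand":8},{"x":-0.007,"y":-0.15,"z":0,"ax":0,"ay":0,"az":-1.333,"hand":8}]}}

```text
clock: 17.75
eef_pos: [477.9, -144.3, 77.6]
tcp_rot: [3.132, 0.0, 3.129]
contact_force: [-0.7, 1.4, 9.3]
opening: 0.218
grasp_force: 115.2
```

```bash
python3 -c "
from h import *
feel()"
```

```text
{'clock': 17.75, 'eef_pos': [477.931, -144.29, 77.567], 'tcp_rot': [3.132, 0.0, 3.129], 'contact_force': [-0.659, 1.437, 9.262], 'wrist_torque': [-0.122, -0.412, -0.059], 'opening': 0.218, 'grasp_force': 115.187}
tool F [ 0.68  1.52 -9.25] bedN 12.1 residual torque tool [0.4  0.05 0.06]
```

Emit:
{"api": "drive_tool", "payload": {"plan": [{"x":0.004,"y":0.006,"z":0,"ax":0,"ay":0,"az":0,"hand":8},{"x":0.004,"y":-0.034,"z":0,"ax":0,"ay":0,"az":-0.333,"hand":8},{"x":0.002,"y":-0.074,"z":0,"ax":0,"ay":0,"az":-0.667,"hand":8},{"x":-0.001,"y":-0.114,"z":0,"ax":0,"ay":0,"az":-1,"hand":8},{"x":-0.005,"y":-0.154,"z":0,"ax":0,"ay":0,"az":-1.333,"hand":8},{"x":-0.005,"y":-0.154,"z":0,"ax":0,"ay":0,"az":-1.333,"hand":8}]}}

```text
clock: 18.35
eef_pos: [478.2, -152.1, 77.5]
tcp_rot: [3.132, 0.002, -3.015]
contact_force: [0.7, 0.8, 8.7]
opening: 0.221
grasp_force: 115.2
```

```bash
python3 -c "
from h import *
feel()"
```

```text
{'clock': 18.35, 'eef_pos': [478.207, -152.066, 77.526], 'tcp_rot': [3.132, 0.002, -3.015], 'contact_force': [0.683, 0.809, 8.714], 'wrist_torque': [-0.222, -0.535, -0.069], 'opening': 0.221, 'grasp_force': 115.214}
tool F [-0.79  0.8  -8.71] bedN 11.5 residual torque tool [0.43 0.22 0.07]
```

Emit:
{"api": "drive_tool", "payload": {"plan": [{"x":0,"y":-0.02,"z":0,"ax":0,"ay":0,"az":-0.2,"hand":8},{"x":0,"y":-0.02,"z":-0.03,"ax":0,"ay":0,"az":-0.2,"hand":8},{"x":0,"y":-0.02,"z":-0.05,"ax":0,"ay":0,"az":-0.2,"hand":8},{"x":0,"y":-0.02,"z":-0.05,"ax":0,"ay":0,"az":-0.2,"hand":8}]}}

```text
clock: 18.75
eef_pos: [478.3, -153.0, 79.9]
tcp_rot: [3.133, 0.002, -2.995]
contact_force: [0.8, 1.0, 7.0]
opening: 0.22
grasp_force: 114.9
```

```bash
python3 -c "
from h import *
feel()"
```

```text
{'clock': 18.75, 'eef_pos': [478.35, -153.031, 79.913], 'tcp_rot': [3.133, 0.002, -2.995], 'contact_force': [0.84, 0.954, 6.971], 'wrist_torque': [-0.361, -0.42, -0.173], 'opening': 0.22, 'grasp_force': 114.852}
tool F [-0.98  0.88 -6.96] bedN 9.8 residual torque tool [0.58 0.3  0.17]
```

Emit:
{"api": "drive_tool", "payload": {"plan": [{"x":0,"y":0,"z":-0.02,"ax":0,"ay":0,"az":0,"hand":8},{"x":0,"y":0,"z":-0.04,"ax":0,"ay":0,"az":0,"hand":8},{"x":0,"y":0,"z":-0.04,"ax":0,"ay":0,"az":0,"hand":8}]}}

```text
clock: 19.05
eef_pos: [478.3, -153.1, 81.8]
tcp_rot: [3.133, 0.002, -2.995]
contact_force: [1.6, -0.4, 4.7]
opening: 0.22
grasp_force: 114.9
```

```bash
python3 -c "
from h import *
feel()"
```

```text
{'clock': 19.05, 'eef_pos': [478.342, -153.07, 81.801], 'tcp_rot': [3.133, 0.002, -2.995], 'contact_force': [1.59, -0.364, 4.704], 'wrist_torque': [-0.477, -0.639, -0.186], 'opening': 0.22, 'grasp_force': 114.87}
tool F [-1.53 -0.55 -4.71] bedN 7.5 residual torque tool [0.45 0.08 0.19]
```

Emit:
{"api": "drive_tool", "payload": {"plan": [{"x":0,"y":0,"z":-0.015,"ax":0,"ay":0,"az":0,"hand":8},{"x":0,"y":0,"z":-0.03,"ax":0,"ay":0,"az":0,"hand":8},{"x":0,"y":0,"z":-0.03,"ax":0,"ay":0,"az":0,"hand":8}]}}

```text
clock: 19.35
eef_pos: [478.3, -153.1, 83.2]
tcp_rot: [3.132, 0.002, -2.995]
contact_force: [3.2, -1.4, 3.5]
opening: 0.215
grasp_force: 114.6
```

```bash
python3 -c "
from h import *
feel()"
```

```text
{'clock': 19.35, 'eef_pos': [478.303, -153.053, 83.206], 'tcp_rot': [3.132, 0.002, -2.995], 'contact_force': [3.175, -1.417, 3.546], 'wrist_torque': [-0.634, -0.992, -0.191], 'opening': 0.215, 'grasp_force': 114.642}
tool F [-2.94 -1.83 -3.56] bedN 6.3 residual torque tool [ 0.4  -0.03  0.19]
```

Emit:
{"api": "drive_tool", "payload": {"plan": [{"x":-0.016,"y":-0.01,"z":0,"ax":0,"ay":0,"az":0,"hand":8},{"x":-0.016,"y":-0.01,"z":-0.01,"ax":0,"ay":0,"az":0,"hand":8},{"x":-0.016,"y":-0.01,"z":-0.02,"ax":0,"ay":0,"az":0,"hand":8},{"x":-0.016,"y":-0.01,"z":-0.02,"ax":0,"ay":0,"az":0,"hand":8}]}}

```text
clock: 19.75
eef_pos: [478.5, -153.1, 83.8]
tcp_rot: [3.132, 0.0, -2.994]
contact_force: [3.6, -1.5, -0.7]
opening: 0.216
grasp_force: 114.3
```

```bash
python3 -c "
from h import *
feel()"
```

```text
{'clock': 19.75, 'eef_pos': [478.489, -153.146, 83.798], 'tcp_rot': [3.132, 0.0, -2.994], 'contact_force': [3.641, -1.466, -0.676], 'wrist_torque': [-0.458, -0.768, -0.132], 'opening': 0.216, 'grasp_force': 114.331}
tool F [-3.39 -1.99  0.66] bedN 2.1 residual torque tool [0.17 0.01 0.13]
```

Emit:
{"api": "drive_tool", "payload": {"plan": [{"x":-0.01,"y":-0.005,"z":0,"ax":0,"ay":0,"az":0,"hand":18},{"x":-0.01,"y":-0.005,"z":0,"ax":0,"ay":0,"az":0,"hand":22},{"x":-0.01,"y":-0.005,"z":0,"ax":0,"ay":0,"az":0,"hand":28},{"x":-0.01,"y":-0.005,"z":0,"ax":0,"ay":0,"az":0,"hand":45},{"x":-0.01,"y":-0.005,"z":0,"ax":0,"ay":0,"az":0,"hand":60},{"x":-0.01,"y":-0.005,"z":0,"ax":0,"ay":0,"az":0,"hand":60},{"x":-0.01,"y":-0.005,"z":0,"ax":0,"ay":0,"az":0,"hand":60}], "grip_force": 20}}

```text
clock: 20.45
eef_pos: [479.1, -153.4, 84.0]
tcp_rot: [3.132, 0.001, -2.994]
contact_force: [-0.5, 0.6, 0.6]
opening: 0.701
grasp_force: 0.0
```

Run:
```python
from h import *
st()
d=imaging.grab_frame("side")[:,:,::-1];cv2.imwrite("pics/s8r.png",d)
cv2.imwrite("pics/c8.png",cv2.resize(d[215:325,235:350],None,fx=5,fy=5,interpolation=cv2.INTER_CUBIC))
```

```text
{'clock': 20.45, 'eef_pos': [479.092, -153.399, 84.002], 'tcp_rot': [3.132, 0.001, -2.994], 'contact_force': [-0.521, 0.606, 0.611], 'wrist_torque': [-0.0, 0.017, -0.042], 'opening': 0.701, 'grasp_force': 0.0}
```

View pics/c8.png

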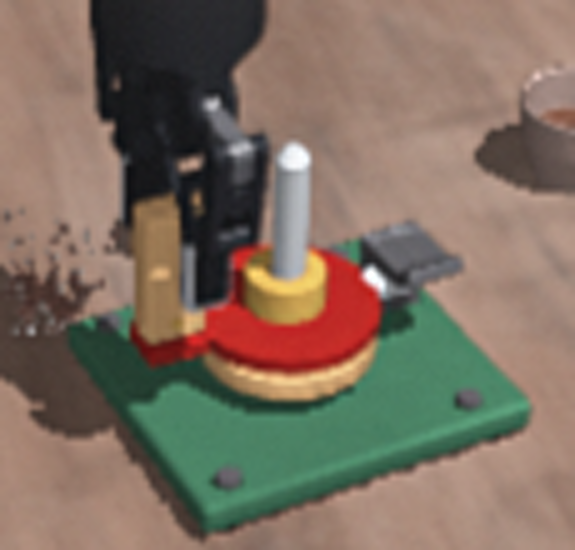

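The lug is tucked under the keeper (crop (378,280)), the platen is level on the bed, and the fingers are open and free of the handle. I'll retreat straight up, checking that the fingers don't touch it.

Emit:
{"api": "drive_tool", "payload": {"plan": [{"x":0,"y":0,"z":-0.1,"ax":0,"ay":0,"az":0,"hand":72},{"x":0,"y":0,"z":-0.2,"ax":0,"ay":0,"az":0,"hand":72},{"x":0,"y":0,"z":-0.3,"ax":0,"ay":0,"az":0,"hand":72},{"x":0,"y":0,"z":-0.3,"ax":0,"ay":0,"az":0,"hand":72}]}}

```text
clock: 20.9
eef_pos: [479.8, -153.8, 100.0]
tcp_rot: [3.133, 0.002, -2.995]
contact_force: [0.1, -0.2, -0.2]
opening: 0.846
grasp_force: 0.0
```

Emit:
{"api": "drive_tool", "payload": {"plan": [{"x":0,"y":0,"z":-0.3,"ax":0,"ay":0,"az":0,"hand":72},{"x":0,"y":0,"z":-0.8,"ax":0,"ay":0,"az":0,"hand":72},{"x":0,"y":0,"z":-1.5,"ax":0,"ay":0,"az":0,"hand":72},{"x":0,"y":0,"z":-2.2,"ax":0,"ay":0,"az":0,"hand":72},{"x":0,"y":0,"z":-2.2,"ax":0,"ay":0,"az":0,"hand":72},{"x":0,"y":0,"z":-2.2,"ax":0,"ay":0,"az":0,"hand":72}]}}

```text
clock: 21.5
eef_pos: [479.6, -154.7, 209.7]
tcp_rot: [3.133, 0.002, -2.994]
contact_force: [-0.6, 0.0, 0.4]
opening: 0.843
grasp_force: 0.0
```

Run:
```python
from h import *
st()
d=imaging.grab_frame("side")[:,:,::-1]
cv2.imwrite("pics/c9.png",cv2.resize(d[215:325,235:350],None,fx=5,fy=5,interpolation=cv2.INTER_CUBIC))
```

```text
{'clock': 21.5, 'eef_pos': [479.59, -154.729, 209.664], 'tcp_rot': [3.133, 0.002, -2.994], 'contact_force': [-0.602, 0.02, 0.43], 'wrist_torque': [-0.053, 0.017, -0.002], 'opening': 0.843, 'grasp_force': 0.0}
```

View pics/c9.png

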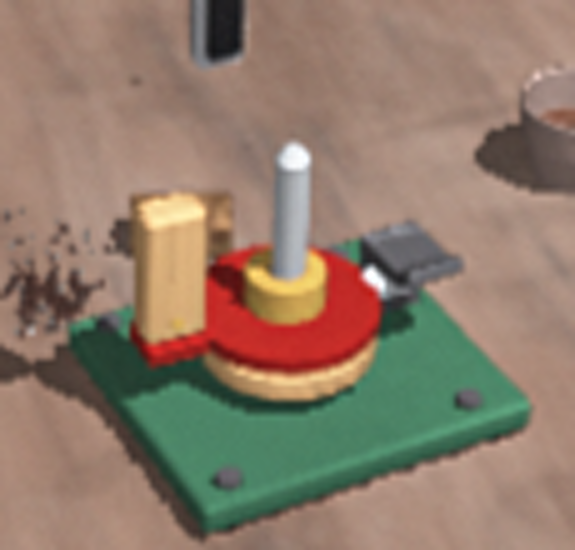

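The arm is clear and the platen is still in place: lug under the keeper at (378,282), bed held down.

```bash
python3 -c "
from rig import r
print(r.sign_off())"
```

```text
the job is handed in; nothing more can be done
None
```

The red platen is on the rod with its lug under the keeper and the bed holding it down; the gripper has let go and I handed the job in at about 21.5 s, though the judge returned no verdict.

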